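Check the knife gap of a film coater with a taper gauge

ROBOT

A 6-joint arm with a two-finger parallel gripper is mounted at the origin on a cart in front of the work surface, level with it; the furniture and walls round the work are solid. World frame = base frame: x ahead of the robot, y to its left, z up, the work surface at z = 0. Lengths are in m, angles in rad, forces in N, time in s.
With the tool pointing down it reaches from about 0.325 to 0.85 m from the base axis. Payload 4.4 kg.
Tool frame: the origin (TCP) lies at the very end of the fingers, on their centre line; the grasp point (between the pads) lies 19 mm behind it; z points along the fingers, y is the line along which they close (so a half turn about z gives the same grasp; the last joint's range is limited). The gripper opens to 94 mm and grips with 3 to 60 N. Pads are 16 mm wide; open, the fingers measure 119 mm over their backs; the gripper's body (75 mm by 177 mm) begins 78 mm behind the grasp point.
Start: joints at [-1.256, 0.207, 1.542, -0, 1.393, -0.15], TCP at [0.258, -0.514, 0.205] pointing down, gripper open.
Joint ranges: [-2.73, 2.73], [-0.86, 2.22], [0.23, 2.46], [-1.11, 4.25], [0.08, 2.63], [-2.82, 2.82]. Speed limits (rad/s): [2.79, 2.79, 3.14, 3.14, 3.14, 3.14].

INTERFACE

Orientations are given as [roll, pitch, yaw] about the fixed x, y, z axes, in that order (R = Rz(yaw) Ry(pitch) Rx(roll)).
In Python, from station import env gives the robot as it stands. The module is installed in compiled form; this text tells all that it offers.
- The arm moves only by the tool drive_tool, never from a script. Its argument "steps" is a list of rows, each a list of 6 numbers: the shift along the tool's x, y, z scaled (see below), then the turn, a rotation vector about the tool's x, y, z scaled (see below). In form: [[dx, dy, dz, ax, ay, az], ...]. A call has 1 to 10 rows; each row shifts and turns the commanded pose from where the row before left it, along the tool's axes as they then stand; what a row does not reach is not made up. The controller multiplies each number of a shift by 30 mm and each number of a turn by 5 degrees. A row lasts 1/12 s, in which the tool goes at most 41.7 mm and 7.16 degrees, less where a joint would pass 70% of its speed; a pose out of reach is approached as far as the arm can. A call with a number of a shift or a turn outside -1 to 1 is refused whole. A call with a gripper value outside its range is refused whole. "fingers" is the opening, from 0 (shut) to 1 (fully open), set as the call begins (left out, the last holds). The fingers move at their own pace and stop on an object; the grip force is fixed at half the most. Time passes only in rows, so rows that do not move let the fingers close. It gives the time, the measured TCP pose, the force, the opening and the grip force at its end, in the units of the state.
- env.sense(): the state, without advancing time (a new reading comes with each control period).
- env.get_image(name): name is "scene" or "top" or "wrist"; returns the picture (420x560x3 uint8, red, green, blue); there is no depth.
- env.camera_model(name): a dict with "mtx" (3x3 intrinsics, pixels), "dist_coeffs" ([k1, k2, p1, p2, k3] as OpenCV has them; the pictures are not rectified), "R" (3x3) and "t" (3): a world point X has camera coordinates R X + t; the wrist camera has in their place "hand_eye" (4x4, takes a point from camera to tool coordinates, whose origin is the TCP and whose axes are the flange's). Camera axes: x right, y down, z forward; pixel columns grow to the right and rows downward; lengths in m; the calibration is good to about 2 mm. A picture is of the moment at which its call begins: read the wrist's pose just before it. camera_model takes no time and is no camera call.
- env.finish_job(): hands the job in; it is judged then, once.
The state is a dict: "time": time; "qpos": joint angles; "joint_velocities": joint speeds; "effort": joint torques, N m; "tool_pos": TCP position; "orientation": TCP orientation; "ft_force": force on the tool from outside, world axes, zero at the start; "wrist_torque": the same for the moment, N m; "grip_width": finger opening in m; "grip_force": force on a finger pad.
Only numpy, scipy, OpenCV 4.12 (cv2) and the standard library are available. Lean on these libraries where they do the work, as an engineer would, in place of code of your own. Each camera call takes 0.05 s, during which the arm holds its last target. There are 200 camera calls.

TASK

Get the film coater ready and check its knife gap: first push the glass plate on the bed until it is fully home, square against both end pins and the side fence. Then pick up the taper gauge, lay its blade flat on the glass with the thin end forward and slide it in under the knife until it drags snugly between glass and knife, but not so far that the sprung knife is lifted off its seat; finish while still holding the gauge there by its handle, ready to be read, with the plate still home and the things around left alone.

Things in the scene. Friction and masses are not known exactly. Their poses are not given: they have to be found in the camera images.
- coater: bench film coater, fixed. Dark flat bed 231 x 180 mm, its top 20 mm above the worktop, and a bridge across its far part. Origin on the worktop; +x runs along the bed from its open near end (x = -110 mm) to the far end (+125 mm), +y to the left, z up. Two steel end pins beyond the bridge, at y = +-30 mm, near faces at x = +100 mm
- fence_face (a point): middle of the side fence's face, at coater x = 0, y = 50, z = 20 mm (bed level); the fence is a low steel strip on the left of the bed, from coater x = -60 to +60 mm, 9 mm high above the bed; axes as the coater's
- bridge_front (a point): middle of the bridge's front face at its top edge, coater x = 58, y = 0, z = 106 mm. Its posts stand at y = +-82 mm (feet from x = 53 mm, 74 to 90 mm off the middle); two micrometer heads on top reach 143 mm above the worktop; axes as the coater's
- plate_home (a point): point on the coater's bed top, at coater x = 40, y = 0, z = 20 mm: the plate's origin lies here when it is home against pins and fence; axes as the coater's
- knife_mouth (a point): point at coater x = 65, y = 0, z = 26 mm: on the level of the top of the glass, right below the middle of the knife's front edge; axes as the coater's. The blade goes in here along +x
- knife: steel knife plate hanging in the bridge, 10 mm thick (coater x = 65 to 75 mm), 96 mm wide, with a flat lower edge. Its gap above the top of the glass (once the plate lies under it) has been set somewhere from 3.0 to 5.6 mm. Its origin is the coater's origin, raised by as much as the gap exceeds 3.0 mm
- knife_float (a joint): lift of the sprung knife off its seat: 0 = seated (as at the start), m upward, at most 6 mm. About 6 N upward begins to lift it, then 1.5 N more for each mm
- carrier_plate: greenish glass plate 120 x 100 x 6 mm, 180 g, lying loose on the coater's bed, drawn back from the pins, off the fence and a little askew. Origin: centre of its underside; x along the 120 mm side (along the coater's x when home), y along the 100 mm side
- taper_gauge: steel taper gauge lying flat on the worktop, 190 mm long, about 180 g. Handle: dark knurled block 70 x 18 x 16 mm; origin: centre of the handle's underside; x points along the blade, z up. Blade: from x = 35 to 155 mm, 14 mm wide, its underside flush with the handle's; its top face slopes, 7.6 mm thick at the handle, 1.6 mm at the tip (5 mm per 100 mm)
- gauge_tip (a point): middle of the thin end of the gauge's blade, on its underside, 155 mm from the gauge's origin; axes as the gauge's
- drop_bottle: dropper bottle with red collar, 22 mm across, 77 mm tall, standing right of the coater: leave alone. Origin: centre of its underside
- tip_rack_box: yellow and black pipette tip box 89 x 125 x 61 mm, left of the coater: leave alone. Origin: centre of its underside
- reagent_vial: small vial with a grey cap, 22 mm across, 51 mm tall, left of the coater: leave alone. Origin: centre of its underside

How it is judged:
On the way, in this order (a step that is already met when the one before it is completed fails the run):
1. the glass plate is home against the end pins and the side fence (horizontal distance between carrier_plate and plate_home below 0.003 m and angle between the x axis of carrier_plate and the x axis of coater, either way round below 0.03 rad and z of carrier_plate in the frame of plate_home below 0.002 m), for 0.2 s.
2. with the plate home, the thin end of the gauge has passed under the knife (horizontal distance between carrier_plate and plate_home below 0.004 m and x of gauge_tip in the frame of knife_mouth above 0.012 m), for 0.1 s.
At the end, for the whole second after the job is handed in: Plate within 3 mm of home, square within 0.03 rad; gauge tip over 12 mm past the knife edge, handle in front, gauge flat within 0.05 rad and at rest, pressing over 1 N on knife and on glass; knife lifted under 1 mm; fingers grip the gauge with over 3 N (horizontal distance between carrier_plate and plate_home below 0.003 m and angle between the x axis of carrier_plate and the x axis of coater, either way round below 0.03 rad and x of gauge_tip in the frame of knife_mouth above 0.012 m and x of taper_gauge in the frame of knife_mouth below -0.03 m and angle between taper_gauge's own z axis and vertical below 0.05 rad and contact force between taper_gauge and knife above 1 N and contact force between taper_gauge and carrier_plate above 1 N and value of joint knife_float below 0.001 m and contact force between the fingers and taper_gauge above 3 N and linear speed of taper_gauge below 0.02 m/s); the arm keeps its last pose, push and grip.
It fails at once if the blade is rammed in: the knife is lifted more than 2.5 mm (value of joint knife_float above 0.0025 m).
It fails at once if a bystander is shifted by more than 30 mm or tipped (distance of any of drop_bottle, tip_rack_box, reagent_vial from where it was at the start of the episode above 0.03 m or angle between any of drop_bottle, tip_rack_box, reagent_vial's own z axis and vertical above 0.5 rad).
It also fails if it takes over 72 s, if anything falls off the work surface, if the arm or the gripper's body presses on something with over 40 N, if the wrist force passes 120 N, or if a joint passes its speed limit or range.

## Working session

There is one attempt and no reset: what is moved stays moved. The work goes in short steps, Python scripts to look and compute and a tool call to move; the robot and the scene stay as the last step left them, time stands still between calls to the robot, and variables do not carry over. Pictures are saved under pics/ and viewed, at most 10 in all, crops included, and the job is handed in when it is done.

Besides the shell and the picture viewer there is one more tool, called after "Emit:" in YAML: its name, and indented under it one key for each argument. drive_tool: Moves the arm, as the interface text tells. Its arguments: {"type":"object","properties":{"steps":{"type":"array","items":{"type":"array","items":{"type":"number"}}},"fingers":{"type":"number"}},"required":["steps"]}

```bash
mkdir -p pics
python3 - <<'E'
from station import env
import cv2
s=env.sense(); print({k:(v if not hasattr(v,'round') else v) for k,v in s.items()})
for n in ("scene","top"):
    cv2.imwrite(f"pics/{n}0.png",env.get_image(n)[:,:,::-1]); m=env.camera_model(n); print(n,m)
m=env.camera_model("wrist");print(m)
E
```

```text
{'time': 0.0, 'qpos': array([-1.25651151e+00,  2.07427628e-01,  1.54292294e+00, -4.37051710e-06,
        1.39348017e+00, -1.50490828e-01]), 'joint_velocities': array([-0.00047446, -0.00109964,  0.00037552, -0.000548  , -0.00066913,
        0.00135227]), 'effort': array([ 1.70270669e-04, -3.70879054e+01, -2.81416029e+01,  6.97378116e-02,
        3.60719149e-02, -1.81897408e-04]), 'tool_pos': array([ 0.25747365, -0.51324744,  0.20430118]), 'orientation': array([-3.13937922e+00, -3.31290099e-04,  4.64776058e-01]), 'ft_force': array([-0.43447812, -0.42718254,  0.55213045]), 'wrist_torque': array([0.00221962, 0.00648805, 0.02893009]), 'grip_force': 0.0, 'grip_width': 0.09386463356054764}
scene {'mtx': array([[403.67475755,   0.        , 284.41026403],
       [  0.        , 403.67475755, 204.70201418],
       [  0.        ,   0.        ,   1.        ]]), 'dist_coeffs': array([-0.06045918,  0.        ,  0.        ,  0.        ,  0.        ]), 'R': array([[-0.82672621, -0.56247094, -0.0122561 ],
       [-0.29079003,  0.44585274, -0.84655567],
       [ 0.48162738, -0.69630581, -0.53215909]]),
[... 408 characters left out ...]
       [ 0.19146157,  0.00584096, -0.98148273]]), 't': array([0.1228804 , 0.54700153, 1.3763667 ])}
{'mtx': array([[309.68550867,   0.        , 282.9232629 ],
       [  0.        , 309.68550867, 211.70982152],
       [  0.        ,   0.        ,   1.        ]]), 'dist_coeffs': array([0.00211854, 0.        , 0.        , 0.        , 0.        ]), 'hand_eye': array([[-5.72394928e-04, -9.70128472e-01, -2.42591055e-01,
         7.11665369e-02],
       [ 9.99999822e-01, -5.95892596e-04,  2.34862211e-05,
        -3.35043398e-04],
       [-1.67342865e-04, -2.42590998e-01,  9.70128641e-01,
        -1.79849425e-01],
       [ 0.00000000e+00,  0.00000000e+00,  0.00000000e+00,
         1.00000000e+00]])}
```

View pics/top0.png

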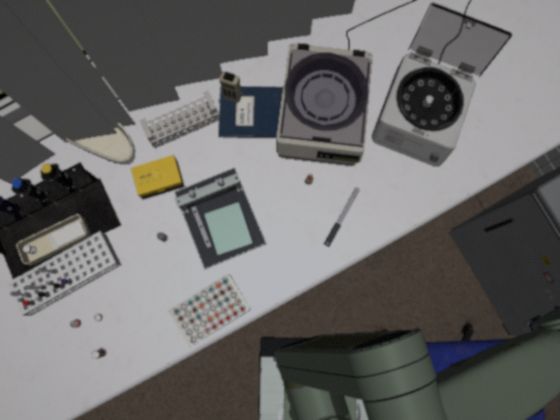

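View pics/scene0.png

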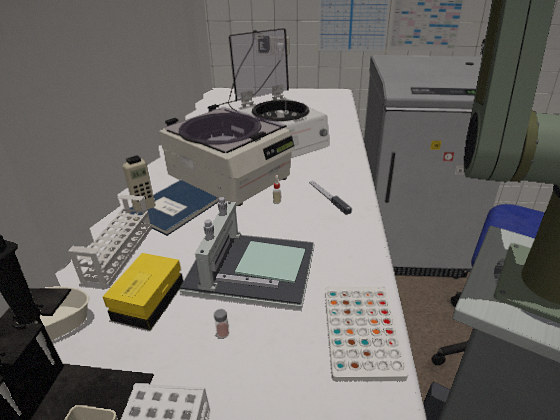

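```bash
cat > h.py <<'E'
import numpy as np, cv2
from scipy.spatial.transform import Rotation as Ro
from station import env
def cam(n,s=None):
    m=env.camera_model(n)
    if n!="wrist": return m["mtx"],m["dist_coeffs"],m["R"],m["t"]
    s=s or env.sense(); T=np.eye(4); T[:3,:3]=Ro.from_euler('xyz',s['orientation']).as_matrix(); T[:3,3]=s['tool_pos']
    W=np.linalg.inv(T@m["hand_eye"]); return m["mtx"],m["dist_coeffs"],W[:3,:3],W[:3,3]
def ray(c,px,z):
    K,d,R,t=c; p=cv2.undistortPoints(np.array(px,float).reshape(-1,1,2),K,d)[:,0]
    D=np.c_[p,np.ones(len(p))]@R; C=-R.T@t
    return C+D*((z-C[2])/D[:,2])[:,None]
def proj(c,X):
    K,d,R,t=c; return cv2.projectPoints(np.array(X,float).reshape(-1,3),cv2.Rodrigues(R)[0],t,K,d)[0][:,0]
E
python3 - <<'E'
from h import *
c=cam("top")
print("bed corners near",ray(c,[(204,267),(265,244)],.02))
print("gauge handle end/blade tip",ray(c,[(328,244),(357,188)],.008))
print("bottle, vial",ray(c,[(308,181),(162,237)],.04))
E
```

```text
bed corners near [[0.38395816 0.31874324 0.02      ]
 [0.45000544 0.1541187  0.02      ]]
gauge handle end/blade tip [[ 0.45441472 -0.01942019  0.008     ]
 [ 0.61451766 -0.10167981  0.008     ]]
bottle, vial [[0.62430823 0.03870563 0.04      ]
 [0.46127356 0.43403951 0.04      ]]
```

Emit:
drive_tool:
  steps:
    - [0.9,-0.88,-0.07,0,0,0]
    - [0.9,-0.88,-0.07,0,0,0]
    - [0.9,-0.88,-0.07,0,0,0]
    - [0.9,-0.88,-0.07,0,0,0]
    - [0.9,-0.88,-0.07,0,0,0]
    - [0.9,-0.88,-0.07,0,0,0]
    - [0.9,-0.88,-0.07,0,0,0]
    - [0.9,-0.88,-0.07,0,0,0]
    - [0.9,-0.88,-0.07,0,0,0]
    - [0.9,-0.88,-0.07,0,0,0]

```text
time: 0.93
tool_pos: [0.3806, -0.1551, 0.2263]
orientation: [-3.141, 0.0, 0.464]
ft_force: [0.9, -0.6, 0.6]
grip_width: 0.0938
grip_force: 0.0
```

Emit:
drive_tool:
  steps:
    - [0.9,-0.88,-0.07,0,0,0]
    - [0.9,-0.88,-0.07,0,0,0]
    - [0.9,-0.88,-0.07,0,0,0]
    - [0.9,-0.88,-0.07,0,0,0]
    - [0.9,-0.88,-0.07,0,0,0]
    - [0.9,-0.88,-0.07,0,0,0]
    - [0.9,-0.88,-0.07,0,0,0]
    - [0.9,-0.88,-0.07,0,0,0]
    - [0.9,-0.88,-0.07,0,0,0.95]
    - [0,0,0,0,0,0]
  fingers: 0

```text
time: 1.77
tool_pos: [0.4924, 0.1698, 0.2451]
orientation: [-3.139, -0.002, 0.386]
ft_force: [0.1, -0.7, -0.7]
grip_width: 0.031
grip_force: 0.0
```

Run:
```python
from h import *
s=env.sense(); im=env.get_image("wrist"); np.save("w1.npy",im); import pickle; pickle.dump(s,open("w1.pkl","wb"))
print(s['time'],s['tool_pos'],s['orientation'],s['joint_velocities'].round(3),s['qpos'].round(2))
cv2.imwrite("pics/w1.png",cv2.resize(im[:,:,::-1],(800,600),interpolation=cv2.INTER_CUBIC))
```

```text
1.7667 [0.49235659 0.16983566 0.24513552] [-3.13900514e+00 -1.69339144e-03  3.85526592e-01] [-0.075 -0.042  0.062 -0.075  0.036 -0.168] [0.16 0.06 1.62 0.   1.46 1.35]
```

View pics/w1.png

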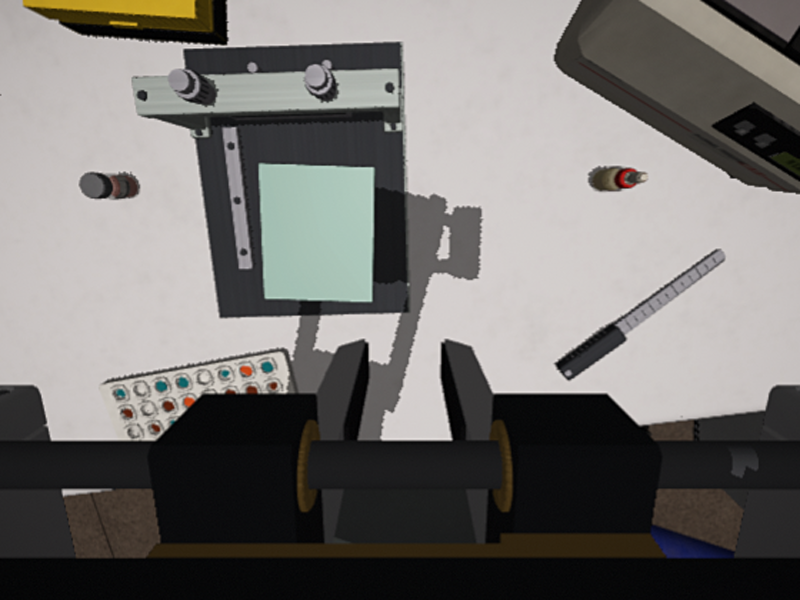

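```bash
cat >> h.py <<'E'
from scipy.optimize import least_squares
def fit(c,M,px,z0,p0):
    M=np.array(M,float)/1000; px=np.array(px,float)
    def W(p):
        ca,sa=np.cos(p[2]),np.sin(p[2]); return np.c_[p[0]+ca*M[:,0]-sa*M[:,1],p[1]+sa*M[:,0]+ca*M[:,1],M[:,2]+z0]
    r=least_squares(lambda p:(proj(c,W(p))-px).ravel(),p0); return r.x,r.fun.reshape(-1,2).round(1)
E
python3 - <<'E'
from h import *; import pickle
c=cam("wrist",pickle.load(open("w1.pkl","rb")))
k=.7
C,e=fit(c,[(-110,90,20),(-110,-90,20),(-60,50,29),(60,50,29),(121,-90,20),(121,90,20)],k*np.array([(219,318),(410,310),(252,268),(237,127),(402,42),(184,49)]),0,[.519,.277,.38]);print("coater",C,e.tolist())
P,e=fit(c,[(60,50,6),(60,-50,6),(-60,-50,6),(-60,50,6)],k*np.array([(258,164),(375,168),(373,302),(263,298)]),.02,[.5,.27,.38]);print("plate",P,e.tolist())
G,e=fit(c,[(-35,9,16),(-35,-9,16),(155,7,1),(155,-7,1)],k*np.array([(556,366),(568,379),(715,250),(724,256)]),0,[.5,-.03,-.47]);print("gauge",G,e.tolist())
V=ray(c,k*np.array([(96,185),(618,179)]),.05);print("vial,bottle",V)
R=lambda a:np.array([[np.cos(a),-np.sin(a)],[np.sin(a),np.cos(a)]])
print("plate in coater mm",R(C[2]).T@(P[:2]-C[:2])*1000,P[2]-C[2])
for n,q in (("x-push",(-110,0)),("y-push",(10,-80))): print(n,C[:2]+R(C[2])@np.array(q)/1000)
np.save("C.npy",C);np.save("G.npy",G)
E
```

```text
coater [0.52112187 0.278141   0.41615629] [[0.9, 0.2], [-0.5, 1.9], [0.8, -1.0], [-0.1, -1.3], [-0.5, -0.1], [-0.3, 0.4]]
plate [0.49385089 0.25544453 0.34900271] [[0.4, -0.5], [-0.4, -0.2], [-0.8, 0.3], [0.8, 0.4]]
gauge [ 0.48489007 -0.02893112 -0.50932233] [[-0.3, 0.8], [-1.6, 0.9], [1.5, -2.6], [0.3, 1.2]]
vial,bottle [[0.46828653 0.43373184 0.05      ]
 [0.63308956 0.03966454 0.05      ]]
plate in coater mm [-34.11839097  -9.7350762 ] -0.067153571661692
x-push [0.42051043 0.23367374]
y-push [0.56260819 0.20901152]
```

```bash
cat >> h.py <<'E'
def go(q,z,yaw=None,C=None):
    "units (30mm, 5deg) of shift in current tool frame to coater point q mm, height z"
    C=np.load("C.npy") if C is None else C; s=env.sense()
    ca,sa=np.cos(C[2]),np.sin(C[2]); X=np.r_[C[0]+(ca*q[0]-sa*q[1])/1e3,C[1]+(sa*q[0]+ca*q[1])/1e3,z]
    T=Ro.from_euler('xyz',s['orientation']); d=X-s['tool_pos']
    G=Ro.from_euler('xyz',[np.pi,0,C[2] if yaw is None else yaw])
    print("t",s['time'],"shift",(T.inv().apply(d)/.03).round(3),"turn",((T.inv()*G).as_rotvec()/np.radians(5)).round(3), "F",s['ft_force'].round(1))
    e=s['tool_pos'][:2]-C[:2]; print("tcp in coater",1e3*np.array([ca*e[0]+sa*e[1],-sa*e[0]+ca*e[1]]).round(4),"z",s['tool_pos'][2],"w",s['grip_width'])
E
python3 -c "
from h import *
go((-122,-8),.0235)"
```

```text
t 1.8167 shift [-1.738 -2.667  7.379] turn [-0.007  0.009 -0.333] F [-0.7 -1.2 -0.2]
tcp in coater [-72.  -89.6] z 0.24476636755372988 w 0.026574689578461333
```

Emit:
drive_tool:
  steps:
    - [-0.18,-0.25,0.73,0,0,-0.33]
    - [-0.18,-0.25,0.73,0,0,0]
    - [-0.18,-0.25,0.73,0,0,0]
    - [-0.18,-0.25,0.73,0,0,0]
    - [-0.18,-0.25,0.73,0,0,0]
    - [-0.18,-0.25,0.73,0,0,0]
    - [-0.18,-0.25,0.73,0,0,0]
    - [-0.18,-0.25,0.73,0,0,0]
    - [-0.18,-0.25,0.73,0,0,0]
    - [-0.18,-0.25,0.73,0,0,0]

```text
time: 2.65
tool_pos: [0.4113, 0.2105, 0.0253]
orientation: [3.141, 0.001, 0.41]
ft_force: [-0.2, 0.3, 0.5]
grip_width: 0.0004
grip_force: 0.0
```

```bash
python3 -c "
from h import *
go((-122,-12),.0235)"
```

```text
t 2.65 shift [ 0.192 -0.184  0.06 ] turn [ 0.005  0.007 -0.069] F [-0.2  0.3  0.5]
tcp in coater [-127.8  -17.5] z 0.025313742359558283 w 0.00041103163031330233
```

Emit:
drive_tool:
  steps:
    - [0.4,-0.15,0.06,0,0,-0.07]
    - [0.3,0,0,0,0,0]
    - [0.3,0,0,0,0,0]
    - [0.3,0,0,0,0,0]
    - [0.3,0,0,0,0,0]
    - [0.3,0,0,0,0,0]
    - [0.3,0,0,0,0,0]
    - [0.3,0,0,0,0,0]
    - [0.3,0,0,0,0,0]
    - [0,0,0,0,0,0]

```text
time: 3.48
tool_pos: [0.4899, 0.2508, 0.0252]
orientation: [3.141, -0.003, 0.417]
ft_force: [-0.1, 0.2, 0.6]
grip_width: 0.0001
grip_force: 0.0
```

Emit:
drive_tool:
  steps:
    - [0.1,0,0,0,0,0]
    - [0.1,0,0,0,0,0]
    - [0,0,0,0,0,0]

```text
time: 3.73
tool_pos: [0.4927, 0.2523, 0.0245]
orientation: [-3.142, 0.0, 0.417]
ft_force: [-1.9, -0.9, 1.5]
grip_width: 0.0002
grip_force: 0.6
```

Run:
```python
from h import *
go((-28,-12),.0235)
im=env.get_image("wrist"); cv2.imwrite("pics/w2.png",cv2.resize(im[:,:,::-1],(800,600),interpolation=cv2.INTER_CUBIC))
```

```text
t 3.7333 shift [ 0.281 -0.003  0.033] turn [-0.     0.003  0.009] F [-1.9 -0.9  1.5]
tcp in coater [-36.4 -12.1] z 0.024498962440331853 w 0.00020742173586212037
```

View pics/w2.png

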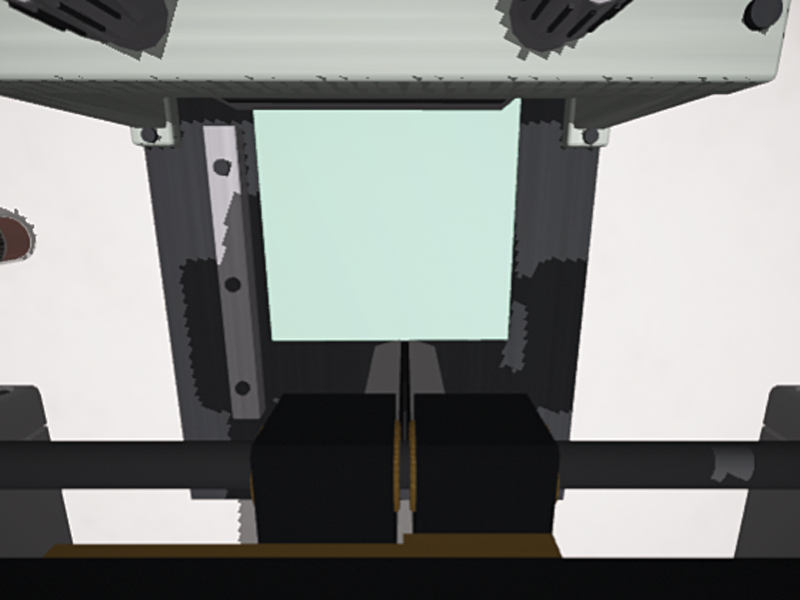

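Emit:
drive_tool:
  steps:
    - [0.1,0,0.02,0,0,0]
    - [0.1,0,0.02,0,0,0]
    - [0,0,0,0,0,0]

```text
time: 4.03
tool_pos: [0.4971, 0.2543, 0.0231]
orientation: [-3.141, 0.003, 0.417]
ft_force: [-4.3, -2.8, 3.3]
grip_width: 0.0008
grip_force: 2.3
```

Emit:
drive_tool:
  steps:
    - [0.08,0,0,0,0,0]
    - [0,0,0,0,0,0]

```text
time: 4.2
tool_pos: [0.4973, 0.2544, 0.0229]
orientation: [-3.141, 0.008, 0.417]
ft_force: [-7.8, -3.6, 8.4]
grip_width: 0.0006
grip_force: 4.8
```

Emit:
drive_tool:
  steps:
    - [0.06,0,0,0,0,0]
    - [0,0,0,0,0,0]

```text
time: 4.37
tool_pos: [0.4974, 0.2545, 0.0227]
orientation: [-3.142, 0.012, 0.417]
ft_force: [-11.6, -5.5, 11.1]
grip_width: 0.0004
grip_force: 6.4
```

```bash
python3 -c "
from h import *
go((-28,-12),.0235)"
```

```text
t 4.3667 shift [ 0.109 -0.001 -0.028] turn [-0.001  0.133  0.015] F [-11.6  -5.5  11.1]
tcp in coater [-31.3 -12. ] z 0.022689694006380556 w 0.0003750981939184234
```

Emit:
drive_tool:
  steps:
    - [-0.3,0,-0.05,0,0,0]
    - [-0.1,0,-0.7,0,0,0]
    - [0,0.3,-0.75,0,0,0]
    - [0.6,0.7,0,0,0,0]
    - [0.6,0.7,0,0,0,0]
    - [0.57,0.7,0,0,0,0]
    - [0,0.1,0,0,0,0]
    - [0,0,0,0,0,0]

```text
time: 5.03
tool_pos: [0.5719, 0.2037, 0.0687]
orientation: [3.141, -0.003, 0.415]
ft_force: [-0.9, -0.1, 0.1]
grip_width: 0.0004
grip_force: 0.0
```

```bash
python3 -c "
from h import *
go((8,-86),.0235)"
```

```text
t 5.0333 shift [-0.282 -0.087  1.504] turn [ 0.004 -0.03  -0.018] F [-0.9 -0.1  0.1]
tcp in coater [ 16.3 -88.6] z 0.06865440401044792 w 0.00040291788296057974
```

Emit:
drive_tool:
  steps:
    - [-0.28,0,0.5,0,0,0]
    - [0,0,0.5,0,0,0]
    - [0,0,0.49,0,0,0]
    - [0,0,0,0,0,0]
    - [0,-0.2,0,0,0,0]
    - [0,-0.2,0,0,0,0]
    - [0,-0.1,0,0,0,0]
    - [0,-0.1,0,0,0,0]
    - [0,0,0,0,0,0]

```text
time: 5.78
tool_pos: [0.5549, 0.2186, 0.0243]
orientation: [-3.142, -0.001, 0.418]
ft_force: [0.2, -0.1, -0.1]
grip_width: -0.0
grip_force: 0.0
```

Emit:
drive_tool:
  steps:
    - [0,-0.08,0,0,0,0]
    - [0,-0.08,0,0,0,0]
    - [0,0,0,0,0,0]

```text
time: 6.03
tool_pos: [0.5529, 0.2223, 0.0238]
orientation: [-3.141, -0.0, 0.417]
ft_force: [0.2, -0.1, 0.1]
grip_width: 0.0005
grip_force: 0.0
```

```bash
python3 -c "
from h import *
go((8,-62.5),.0235)"
```

```text
t 6.0333 shift [ 0.05  -0.049  0.009] turn [-0.002 -0.002  0.009] F [ 0.2 -0.1  0.1]
tcp in coater [  6.5 -64. ] z 0.023771695650681303 w 0.00048025842310885325
```

Emit:
drive_tool:
  steps:
    - [0,-0.1,0,0,0,0]
    - [0,-0.1,0,0,0,0]
    - [0,0,0,0,0,0]

```text
time: 6.28
tool_pos: [0.5503, 0.2272, 0.0236]
orientation: [3.141, 0.001, 0.417]
ft_force: [-0.8, -1.8, 1.0]
grip_width: 0.0001
grip_force: 0.8
```

Emit:
drive_tool:
  steps:
    - [0,-0.08,0,0,0,0]
    - [0,-0.08,0,0,0,0]
    - [0,0,0,0,0,0]

```text
time: 6.53
tool_pos: [0.5486, 0.231, 0.0236]
orientation: [3.14, 0.001, 0.417]
ft_force: [-0.8, -5.1, 0.0]
grip_width: 0.0003
grip_force: 1.9
```

Run:
```python
from h import *
go((8,-62.5),.0235)
im=env.get_image("wrist"); cv2.imwrite("pics/w3.png",cv2.resize(im[:,:,::-1],(800,600),interpolation=cv2.INTER_CUBIC))
```

```text
t 6.5333 shift [0.065 0.276 0.005] turn [0.018 0.01  0.012] F [-0.8 -5.1  0. ]
tcp in coater [  6.  -54.2] z 0.023632260158061264 w 0.0002884396060286925
```

View pics/w3.png

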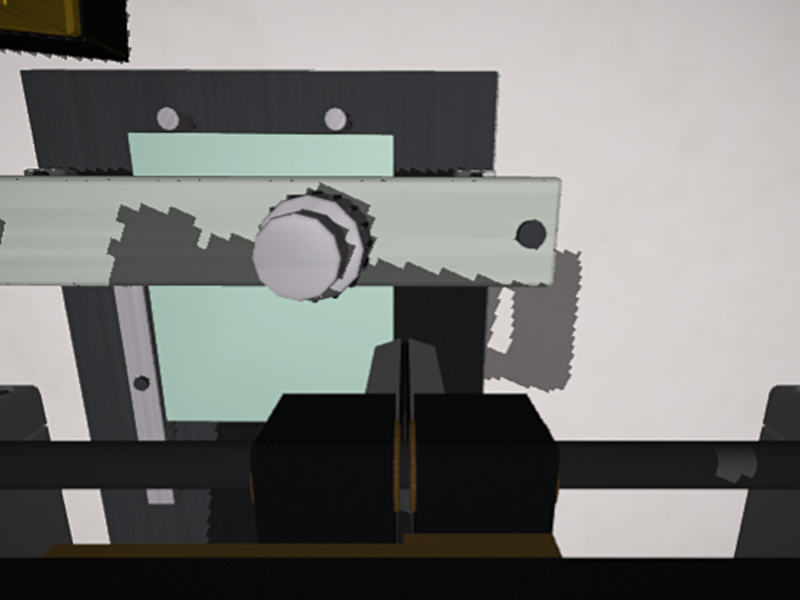

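Emit:
drive_tool:
  steps:
    - [0,-0.07,0,0,0,0]
    - [0,-0.05,0,0,0,0]
    - [0,0,0,0,0,0]

```text
time: 6.83
tool_pos: [0.5487, 0.2319, 0.024]
orientation: [3.135, 0.0, 0.418]
ft_force: [2.2, -12.2, 1.5]
grip_width: 0.0005
grip_force: 4.6
```

Emit:
drive_tool:
  steps:
    - [0,-0.05,0,0,0,0]
    - [0,0,0,0,0,0]

```text
time: 7.0
tool_pos: [0.5487, 0.2322, 0.0242]
orientation: [3.134, -0.0, 0.418]
ft_force: [3.4, -13.5, 1.8]
grip_width: 0.0004
grip_force: 5.7
```

Run:
```python
from h import *
go((8,-62.5),.0235)
```

```text
t 7.0 shift [0.044 0.312 0.025] turn [ 0.092 -0.002  0.021] F [  3.4 -13.5   1.8]
tcp in coater [  6.7 -53.1] z 0.024161347172247286 w 0.00040652165962022446
```

Emit:
drive_tool:
  steps:
    - [0,0.3,0,0,0,0]
    - [0,0.1,-0.6,0,0,0]
    - [0,0,-0.7,0,0,0]
    - [-0.7,-0.5,0,0,0,0]
    - [-0.7,-0.6,0,0,0,0]
    - [-0.6,-0.7,0,0,0,0]
    - [0,-0.2,0.3,0,0,0]
    - [0,0,0.6,0,0,0]
    - [0,0,0.4,0,0,0]
    - [0,0,0,0,0,0]

```text
time: 7.83
tool_pos: [0.4708, 0.256, 0.021]
orientation: [-3.14, 0.004, 0.417]
ft_force: [-0.7, -0.1, -0.1]
grip_width: 0.0005
grip_force: 0.0
```

Run:
```python
from h import *
go((-36,0),.0235)
```

```text
t 7.8333 shift [ 0.633  0.003 -0.085] turn [-0.015  0.041  0.005] F [-0.7 -0.1 -0.1]
tcp in coater [-55.    0.1] z 0.021022353313427295 w 0.00046884976596778374
```

Emit:
drive_tool:
  steps:
    - [0.2,0,-0.09,0,0,0]
    - [0.2,0,0,0,0,0]
    - [0.2,0,0,0,0,0]
    - [0.1,0,0,0,0,0]
    - [0.1,0,0,0,0,0]
    - [0,0,0,0,0,0]

```text
time: 8.33
tool_pos: [0.4955, 0.2661, 0.0268]
orientation: [3.142, -0.001, 0.417]
ft_force: [0.0, 0.7, -0.3]
grip_width: 0.0006
grip_force: 0.0
```

Emit:
drive_tool:
  steps:
    - [0.07,0,0,0,0,0]
    - [0.07,0,0,0,0,0]
    - [0,0,0,0,0,0]

```text
time: 8.58
tool_pos: [0.4983, 0.2675, 0.0264]
orientation: [-3.142, -0.0, 0.417]
ft_force: [0.3, -0.3, 0.5]
grip_width: 0.0002
grip_force: 0.0
```

Run:
```python
from h import *
go((-36,0),.0235)
```

```text
t 8.5833 shift [-0.362 -0.017  0.098] turn [-0.    -0.003  0.007] F [ 0.3 -0.3  0.5]
tcp in coater [-25.1  -0.5] z 0.026431788310080914 w 0.00015028371963997318
```

Emit:
drive_tool:
  steps:
    - [-0.3,0,0,0,0,0]
    - [-0.2,0,0,0,0,0]
    - [0,0,0.09,0,0,0]
    - [0,0,0,0,0,0]
    - [0,0,0,0,0,0]

```text
time: 9.0
tool_pos: [0.484, 0.2612, 0.0235]
orientation: [-3.142, 0.0, 0.417]
ft_force: [-0.8, -0.4, -0.7]
grip_width: 0.0006
grip_force: 0.0
```

Emit:
drive_tool:
  steps:
    - [0.1,0,0,0,0,0]
    - [0.1,0,0,0,0,0]
    - [0.07,0,0,0,0,0]
    - [0,0,0,0,0,0]

```text
time: 9.33
tool_pos: [0.4923, 0.2648, 0.0237]
orientation: [3.142, -0.0, 0.417]
ft_force: [0.3, -0.0, -0.1]
grip_width: 0.0007
grip_force: 0.0
```

Emit:
drive_tool:
  steps:
    - [0.07,0,0,0,0,0]
    - [0,0,0,0,0,0]

```text
time: 9.5
tool_pos: [0.4926, 0.2649, 0.0234]
orientation: [3.142, 0.004, 0.417]
ft_force: [-4.7, -2.8, 3.6]
grip_width: 0.0004
grip_force: 2.3
```

Run:
```python
from h import *
go((-36,0),.0235)
```

```text
t 9.5 shift [-0.151 -0.018 -0.001] turn [0.001 0.04  0.009] F [-4.7 -2.8  3.6]
tcp in coater [-31.5  -0.5] z 0.023442052519360348 w 0.0003971936029471055
```

Emit:
drive_tool:
  steps:
    - [0.07,0,0,0,0,0]
    - [0,0,0,0,0,0]
    - [-0.3,0,0,0,0,0]
    - [-0.4,0,-0.8,0,0,0]
    - [-0.4,0,-0.8,0,0,0]
    - [-0.4,0.3,-0.8,0,0,0]
    - [0,0.3,-0.8,0,0,0]
    - [0,0,-0.8,0,0,0]
    - [0,0,0,0,0,0]
    - [0,0,0,0,0,0]
  fingers: 0.5

```text
time: 10.33
tool_pos: [0.4637, 0.2322, 0.1456]
orientation: [3.141, -0.006, 0.417]
ft_force: [0.2, 0.2, -0.8]
grip_width: 0.0466
grip_force: 0.0
```

Run:
```python
from h import *; import pickle
s=env.sense(); print(s['time'],s['tool_pos'],s['orientation'],s['joint_velocities'].round(3))
im=env.get_image("wrist"); pickle.dump((s,im),open("w4.pkl","wb"))
cv2.imwrite("pics/w4.png",cv2.resize(im[:310,80:494,::-1],(800,600),interpolation=cv2.INTER_CUBIC))
```

```text
10.3333 [0.46365733 0.23221995 0.1455612 ] [ 3.1410562  -0.00619256  0.4165206 ] [ 0.004  0.042  0.05  -0.001  0.009  0.001]
```

View pics/w4.png

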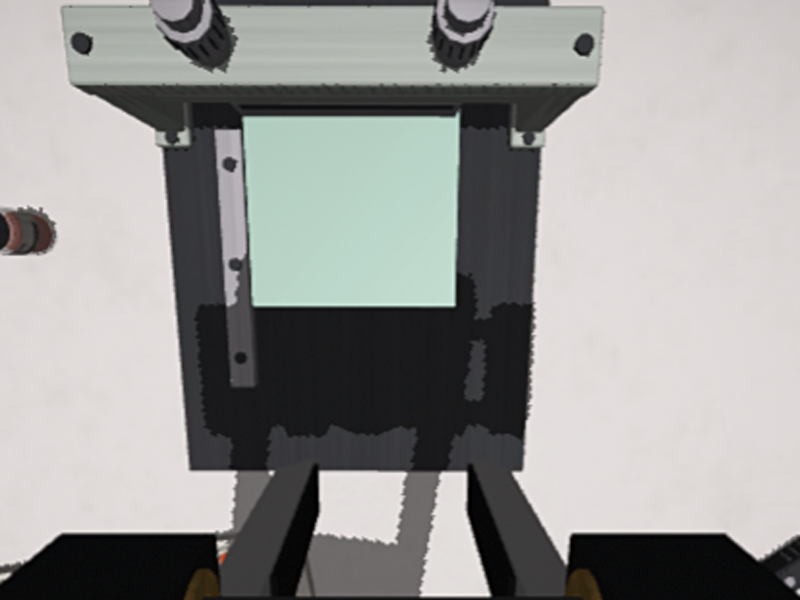

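Run:
```python
from h import *; import pickle
s,im=pickle.load(open("w4.pkl","rb")); c=cam("wrist",s); k=414/800; o=np.array([80,0])
f=lambda a:k*np.array(a,float)+o
C,e=fit(c,[(-110,90,20),(-110,-90,20),(-60,50,29),(53,-90,20),(53,90,20)],f([(189,470),(522,470),(257,386),(541,148),(157,148)]),0,[.52,.278,.416]);print("coater",C,e.tolist())
P,e=fit(c,[(-60,-50,6),(-60,50,6)],f([(456,306),(253,306)]),.02,[.5,.27,.41]);print("plate",P,e.tolist())
R=lambda a:np.array([[np.cos(a),-np.sin(a)],[np.sin(a),np.cos(a)]])
print("plate in coater mm",R(C[2]).T@(P[:2]-C[:2])*1000,P[2]-C[2])
np.save("C.npy",C)
```

```text
coater [0.52017021 0.27925208 0.41930484] [[0.1, 1.3], [0.4, 0.7], [-1.4, -0.7], [-0.9, -0.8], [1.8, -0.2]]
plate [0.55622328 0.29378647 0.41587723] [[-0.2, -0.0], [0.2, -0.0]]
plate in coater mm [38.84718821 -1.40281028] -0.00342761388498386
```

Emit:
drive_tool:
  steps:
    - [-0.51,0.83,0,0,0,0]
    - [-0.51,0.83,0,0,0,0]
    - [-0.51,0.83,0,0,0,0]
    - [-0.51,0.83,0,0,0,0]
    - [-0.51,0.83,0,0,0,0]
    - [-0.51,0.83,0,0,0,0]
    - [-0.51,0.83,0,0,0,0]
    - [-0.51,0.83,0,0,0,0]

```text
time: 11.05
tool_pos: [0.4288, -0.0008, 0.1416]
orientation: [-3.14, 0.003, 0.417]
ft_force: [-0.0, -0.1, -0.2]
grip_width: 0.0468
grip_force: 0.0
```

Emit:
drive_tool:
  steps:
    - [0,0,0,0,0,1]
    - [0,0,0,0,0,1]
    - [0,0,0,0,0,1]
    - [0,0,0,0,0,1]
    - [0,0,0,0,0,1]
    - [0,0,0,0,0,1]
    - [0,0,0,0,0,1]
    - [0,0,0,0,0,1]
    - [0,0,0,0,0,1]
    - [0,0,0,0,0,1]

```text
time: 11.88
tool_pos: [0.4291, 0.0004, 0.1415]
orientation: [3.141, 0.003, -0.46]
ft_force: [-0.2, -1.0, -0.2]
grip_width: 0.0472
grip_force: 0.0
```

Emit:
drive_tool:
  steps:
    - [0,0,0,0,0,0.6]
    - [0,0,0,0,0,0]
    - [0,0,0,0,0,0]

```text
time: 12.13
tool_pos: [0.4294, 0.0003, 0.1421]
orientation: [3.141, 0.003, -0.507]
ft_force: [0.1, -0.3, 0.1]
grip_width: 0.0469
grip_force: 0.0
```

Run:
```python
from h import *; import pickle
s=env.sense(); print(s['time'],s['tool_pos'],s['orientation'],s['joint_velocities'].round(3),s['qpos'].round(2))
im=env.get_image("wrist"); pickle.dump((s,im),open("w5.pkl","wb"))
cv2.imwrite("pics/w5.png",cv2.resize(im[:310,80:494,::-1],(800,600),interpolation=cv2.INTER_CUBIC))
```

```text
12.1333 [4.29441184e-01 3.30568713e-04 1.42058295e-01] [ 3.14080396e+00  2.69171608e-03 -5.06513118e-01] [-0.002 -0.005 -0.009 -0.002  0.001 -0.001] [-0.2  -0.04  1.95  0.    1.24  1.88]
```

View pics/w5.png

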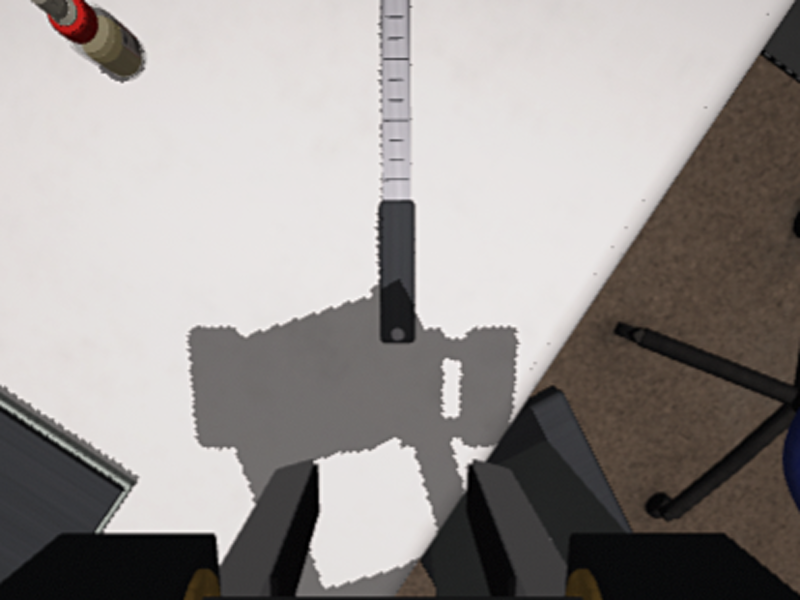

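Run:
```python
from h import *; import pickle
s,im=pickle.load(open("w5.pkl","rb")); c=cam("wrist",s); k=414/800; o=np.array([80,0])
f=lambda a:k*np.array(a,float)+o
G,e=fit(c,[(35,9,16),(35,-9,16),(-35,9,16),(-35,-9,16),(100,7,4.3),(100,-7,4.3)],f([(379.5,201),(414,201),(380,343),(415,343),(381.5,60),(410,60)]),0,[.485,-.029,-.51]);print(G,e.tolist())
np.save("G.npy",G)
go((-8,0),.005,yaw=G[2],C=G)
```

```text
[ 0.48352785 -0.03146861 -0.49960145] [[-0.7, -0.1], [0.7, -0.2], [-0.0, 0.9], [0.0, 0.8], [-0.2, -0.5], [0.2, -0.6]]
t 12.1833 shift [1.826 0.053 4.576] turn [ 0.007  0.024 -0.08 ] F [-0.5  1.1 -0.3]
tcp in coater [-62.5   2.1] z 0.14239356910316256 w 0.047084538504957
```

Emit:
drive_tool:
  steps:
    - [0.6,0.05,0,0,0,-0.08]
    - [0.6,0,0.4,0,0,0]
    - [0.6,0,0.8,0,0,0]
    - [0,0,0.8,0,0,0]
    - [0,0,0.8,0,0,0]
    - [0,0,0.8,0,0,0]
    - [0,0,0.6,0,0,0]
    - [0,0,0.37,0,0,0]
    - [0,0,0,0,0,0]
    - [0,0,0,0,0,0]

```text
time: 13.02
tool_pos: [0.4767, -0.0273, 0.0062]
orientation: [3.141, 0.001, -0.501]
ft_force: [0.8, 0.1, 1.1]
grip_width: 0.047
grip_force: 0.0
```

Emit:
drive_tool:
  steps:
    - [0,0,0,0,0,0]
    - [0,0,0,0,0,0]
    - [0,0,0,0,0,0]
    - [0,0,0,0,0,0]
    - [0,0,0,0,0,0]
    - [0,0,0,0,0,0]
  fingers: 0

```text
time: 13.52
tool_pos: [0.4776, -0.0277, 0.0073]
orientation: [3.142, -0.001, -0.501]
ft_force: [-1.1, -1.0, 4.4]
grip_width: 0.0177
grip_force: 30.0
```

Run:
```python
from h import *; G=np.load("G.npy")
go((-8,0),.005,yaw=G[2],C=G); print(env.sense()['orientation'],env.sense()['grip_force'])
```

```text
t 13.5167 shift [-0.032  0.015  0.077] turn [ 0.001 -0.015 -0.018] F [-1.1 -1.   4.4]
tcp in coater [-7.   0.4] z 0.007320424530158066 w 0.017667825783502428
[ 3.14152194e+00 -1.26612561e-03 -5.01161015e-01] 29.99533385038376
```

Emit:
drive_tool:
  steps:
    - [0,0,-0.5,0,0,0]
    - [0,0,-0.9,0,0,0]
    - [0,0,-0.9,0,0,0]
    - [0,0,-0.9,0,0,0]
    - [-0.2,-0.2,-0.8,0,0,0]
    - [-0.7,-0.7,0,0,0,0]
    - [-0.7,-0.7,0,0,0,0]
    - [-0.7,-0.7,0,0,0,0]
    - [-0.7,-0.7,0,0,0,0]
    - [-0.7,-0.7,0,0,0,0]

```text
time: 14.35
tool_pos: [0.4318, 0.1245, 0.1262]
orientation: [3.141, 0.001, -0.502]
ft_force: [0.5, 0.2, -2.6]
grip_width: 0.0179
grip_force: 30.0
```

Emit:
drive_tool:
  steps:
    - [-0.7,-0.7,0,0,0,0]
    - [-0.7,-0.7,0,0,0,-0.5]
    - [-0.7,-0.7,0,0,0,-0.9]
    - [0,0,0,0,0,-0.9]
    - [0,0,0,0,0,-0.9]
    - [0,0,0,0,0,-0.9]
    - [0,0,0,0,0,-0.9]
    - [0,0,0,0,0,-0.9]
    - [0,0,0,0,0,-0.9]
    - [0,0,0,0,0,-0.9]

```text
time: 15.18
tool_pos: [0.406, 0.2084, 0.1259]
orientation: [-3.142, 0.001, 0.175]
ft_force: [-0.1, 0.3, -2.5]
grip_width: 0.0176
grip_force: 30.0
```

Emit:
drive_tool:
  steps:
    - [0,0,0,0,0,-0.9]
    - [0,0,0,0,0,-0.9]
    - [0,0,0,0,0,-0.9]
    - [0,0,0,0,0,-0.2]
    - [0,0,0,0,0,0]
    - [0,0,0,0,0,0]

```text
time: 15.68
tool_pos: [0.4065, 0.2083, 0.1263]
orientation: [-3.141, 0.001, 0.422]
ft_force: [-0.2, -0.2, -1.8]
grip_width: 0.0174
grip_force: 30.0
```

Run:
```python
from h import *
go((-132,-10),.045); s=env.sense(); print(s['orientation'],s['grip_force'])
```

```text
t 15.6833 shift [ 0.026 -0.283  2.708] turn [-0.001  0.008  0.034] F [-0.2 -0.2 -1.8]
tcp in coater [-132.7  -18.5] z 0.1262525282614254 w 0.017368720574100976
[-3.14146908e+00  6.81938108e-04  4.22235389e-01] 29.98961180448532
```

Emit:
drive_tool:
  steps:
    - [0.02,-0.14,0.4,0,0,0.03]
    - [0,-0.14,0.5,0,0,0]
    - [0,0,0.6,0,0,0]
    - [0,0,0.6,0,0,0]
    - [0,0,0.5,0,0,0]
    - [0,0,0.27,0,0,0]
    - [0,0,0,0,0,0]
    - [0,0,0,0,0,0]

```text
time: 16.35
tool_pos: [0.4038, 0.2163, 0.0404]
orientation: [-3.141, 0.001, 0.421]
ft_force: [-0.8, 0.7, -2.1]
grip_width: 0.0178
grip_force: 30.0
```

Run:
```python
from h import *; import pickle
go((-132,-10),.0333); s=env.sense(); print(s['orientation'],s['grip_force'])
im=env.get_image("wrist"); pickle.dump((s,im),open("w6.pkl","wb"))
cv2.imwrite("pics/w6.png",cv2.resize(im[:310,80:494,::-1],(800,600),interpolation=cv2.INTER_CUBIC))
```

```text
t 16.35 shift [-0.004 -0.005  0.236] turn [-0.001  0.008  0.015] F [-0.8  0.7 -2.1]
tcp in coater [-131.9  -10.1] z 0.04037279061188681 w 0.01780845713795345
[-3.14147750e+00  6.57974242e-04  4.20607547e-01] 29.989552795886993
```

View pics/w6.png

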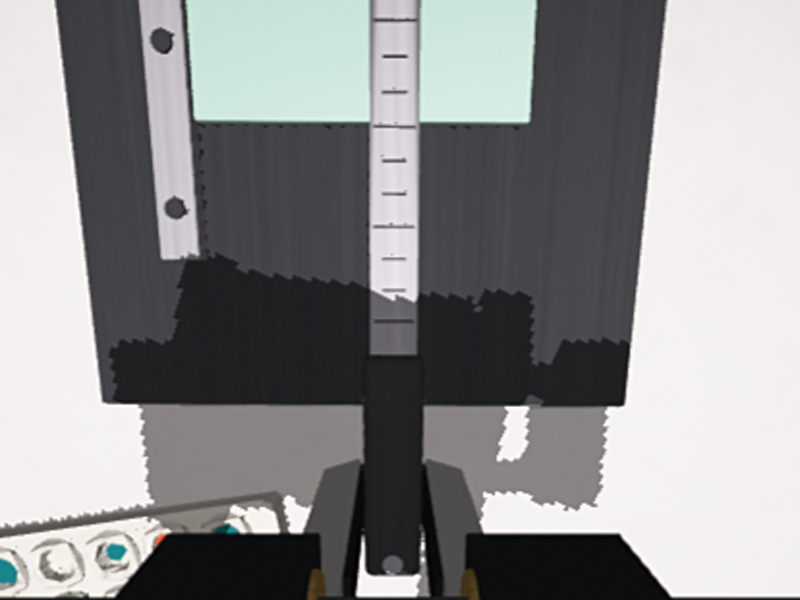

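Emit:
drive_tool:
  steps:
    - [0,0,0.1,0,0,0]
    - [0,0,0.08,0,0,0]
    - [0,0,0,0,0,0]

```text
time: 16.65
tool_pos: [0.4042, 0.2164, 0.0353]
orientation: [3.142, -0.001, 0.421]
ft_force: [0.0, 0.2, -1.6]
grip_width: 0.0174
grip_force: 30.0
```

Emit:
drive_tool:
  steps:
    - [0,0,0.04,0,0,0]
    - [0,0,0,0,0,0]

```text
time: 16.82
tool_pos: [0.404, 0.2164, 0.0339]
orientation: [3.142, -0.0, 0.421]
ft_force: [-1.4, 0.2, -2.2]
grip_width: 0.0177
grip_force: 30.0
```

Emit:
drive_tool:
  steps:
    - [0,0,0.03,0,0,0]
    - [0,0,0,0,0,0]

```text
time: 16.98
tool_pos: [0.4041, 0.2164, 0.033]
orientation: [3.142, -0.0, 0.421]
ft_force: [0.6, -0.3, -2.0]
grip_width: 0.0176
grip_force: 30.0
```

Emit:
drive_tool:
  steps:
    - [0,0,0.03,0,0,0]
    - [0,0,0,0,0,0]

```text
time: 17.15
tool_pos: [0.4041, 0.2164, 0.0321]
orientation: [3.142, -0.0, 0.421]
ft_force: [-0.5, -0.7, -0.3]
grip_width: 0.0177
grip_force: 30.0
```

Emit:
drive_tool:
  steps:
    - [0,0,0.03,0,0,0]
    - [0,0,0,0,0,0]

```text
time: 17.32
tool_pos: [0.4041, 0.2164, 0.0312]
orientation: [3.142, -0.0, 0.421]
ft_force: [-0.8, 0.0, 1.2]
grip_width: 0.0177
grip_force: 30.0
```

Emit:
drive_tool:
  steps:
    - [0,0,0.03,0,0,0]
    - [0,0,0,0,0,0]

```text
time: 17.48
tool_pos: [0.4041, 0.2163, 0.0303]
orientation: [3.141, -0.0, 0.421]
ft_force: [-0.6, -0.4, 1.0]
grip_width: 0.0176
grip_force: 30.0
```

Run:
```python
from h import *; import pickle
s0=pickle.load(open("w6.pkl","rb"))[0]
a=np.r_[s0['ft_force'],s0['wrist_torque']]
B=[]
for i in range(4):
    env.get_image("top"); s=env.sense(); B.append(np.r_[s['ft_force'],s['wrist_torque']])
print(a.round(3)); print(np.array(B).round(3)); d=np.mean(B,0)-a
th=.42; ax=np.array([np.cos(th),np.sin(th),0]); lat=np.array([-np.sin(th),np.cos(th),0])
print("dFz",d[2],"Fx",d[:3]@ax,"torque lat",d[3:]@lat, "lever",-(d[3:]@lat)/d[2])
```

```text
[-0.846  0.664 -2.126 -0.053  0.004 -0.003]
[[-0.091  0.188  1.041  0.012 -0.006  0.027]
 [-0.379 -0.535  0.138 -0.068 -0.09  -0.063]
 [-0.329  0.589  0.841 -0.015 -0.024  0.034]
 [-1.046  1.097  0.783 -0.017 -0.107 -0.028]]
dFz 2.826641578989255 Fx 0.21694073106418668 torque lat -0.06774506240720445 lever 0.023966626299832677
```

Run:
```python
from h import *; import pickle
s0,a=pickle.load(open("w6.pkl","rb")); b=env.get_image("wrist"); s=env.sense(); pickle.dump((s,b),open("w7.pkl","wb"))
g=lambda i:cv2.cvtColor(i,cv2.COLOR_RGB2GRAY).astype(np.float32)
A,B=g(a),g(b)
for r0,r1 in ((4,40),(30,70),(60,100),(90,130),(120,165),(170,200)):
    t=A[r0+3:r1-3,276:294]; R=cv2.matchTemplate(B[max(r0-5,0):r1+5,272:298],t,cv2.TM_CCOEFF_NORMED)
    _,v,_,l=cv2.minMaxLoc(R); y,x=l[1],l[0]; col=R[:,x]
    sub=0 if y in(0,len(col)-1) else .5*(col[y-1]-col[y+1])/(col[y-1]-2*col[y]+col[y+1])
    print(r0,r1,"row shift",round(float(y+sub+max(r0-5,0)-(r0+3)),2),"col",x-4,round(v,3))
```

```text
4 40 row shift -3.36 col 0 0.825
30 70 row shift -2.18 col 0 0.872
60 100 row shift -1.76 col 0 0.885
90 130 row shift -0.84 col 0 0.929
120 165 row shift 0.05 col 1 0.95
170 200 row shift 0.01 col 0 0.999
```

Run:
```python
from h import *; import pickle
m=env.camera_model("wrist"); H=np.linalg.inv(m["hand_eye"]); c=(m["mtx"],m["dist_coeffs"],H[:3,:3],H[:3,3])
def pts(ph):
    x=np.linspace(42,162,13)-0; X=np.c_[x,0*x,np.full(13,3.0)-3.]/1e3
    z=-.019; R=Ro.from_euler('y',ph).as_matrix(); p=np.array([0,0,z]); return proj(c,(X-p)@R.T+p)[:,1]
b=pts(0)
for ph in (.01,.02,.03,-.02): print(ph,[(round(r),round(d,1)) for r,d in zip(b,pts(ph)-b)])
```

```text
0.01 [(186, np.float64(-0.2)), (168, np.float64(-0.2)), (151, np.float64(-0.3)), (133, np.float64(-0.3)), (114, np.float64(-0.4)), (95, np.float64(-0.6)), (75, np.float64(-0.7)), (55, np.float64(-0.9)), (34, np.float64(-1.1)), (12, np.float64(-1.4)), (-10, np.float64(-1.7)), (-33, np.float64(-2.0)), (-56, np.float64(-2.4))]
0.02 [(186, np.float64(-0.4)), (168, np.float64(-0.5)), (151, np.float64(-0.5)), (133, np.float64(-0.7)), (114, np.float64(-0.9)), (95, np.float64(-1.1)), (75, np.float64(-1.4)), (55, np.float64(-1.8)), (34, np.float64(-2.3)), (12, np.float64(-2.8)), (-10, np.float64(-3.4)), (-33, np.float64(-4.1)), (-56, np.float64(-4.9))]
0.03 [(186, np.float64(-0.6)), (168, np.float64(-0.7)), (151, np.float64(-0.8)), (133, np.float64(-1.0)), (114, np.float64(-1.3)), (95, np.float64(-1.7)), (75, np.float64(-2.1)), (55, np.float64(-2.7)), (34, np.float64(-3.4)), (12, np.float64(-4.2)), (-10, np.float64(-5.1)), (-33, np.float64(-6.1)), (-56, np.float64(-7.4))]
-0.02 [(186, np.float64(0.4)), (168, np.float64(0.5)), (151, np.float64(0.6)), (133, np.float64(0.7)), (114, np.float64(0.9)), (95, np.float64(1.2)), (75, np.float64(1.5)), (55, np.float64(1.8)), (34, np.float64(2.3)), (12, np.float64(2.8)), (-10, np.float64(3.4)), (-33, np.float64(4.1)), (-56, np.float64(4.8))]
```

Emit:
drive_tool:
  steps:
    - [0,0,-0.08,0,-0.25,0]
    - [0,0,0,0,0,0]
    - [0,0,0,0,0,0]

```text
time: 17.98
tool_pos: [0.4048, 0.2167, 0.0328]
orientation: [3.142, 0.02, 0.421]
ft_force: [0.9, 0.3, 0.7]
grip_width: 0.0178
grip_force: 30.0
```

Run:
```python
from h import *
for i in range(3): env.get_image("top"); s=env.sense(); print(s['ft_force'].round(1),s['wrist_torque'].round(3))
go((-82,-10),.0325); print(s['orientation'])
```

```text
[2.2 0.6 0.3] [ 0.159 -0.398 -0.015]
[0.5 0.2 1.4] [ 0.194 -0.386  0.022]
[ 0.9  0.7 -0.6] [ 0.178 -0.35   0.009]
t 18.1333 shift [ 1.639 -0.003 -0.024] turn [0.001 0.231 0.021] F [ 0.9  0.7 -0.6]
tcp in coater [-131.2  -10.2] z 0.03277777599580779 w 0.01766480144447015
[3.14155647 0.02017372 0.42111555]
```

Emit:
drive_tool:
  steps:
    - [0.15,0,-0.003,0,0,0]
    - [0.2,0,-0.004,0,0,0]
    - [0.2,0,-0.004,0,0,0]
    - [0.2,0,-0.004,0,0,0]
    - [0.2,0,-0.004,0,0,0]
    - [0.2,0,-0.004,0,0,0]
    - [0.2,0,-0.004,0,0,0]
    - [0,0,0,0,0,0]
    - [0,0,0,0,0,0]

```text
time: 18.88
tool_pos: [0.4427, 0.2336, 0.033]
orientation: [3.141, 0.018, 0.421]
ft_force: [0.2, 0.7, -0.2]
grip_width: 0.0173
grip_force: 30.0
```

Run:
```python
from h import *; import pickle
for i in range(3): env.get_image("top"); s=env.sense(); print(s['ft_force'].round(1),s['wrist_torque'].round(3))
go((-82,-10),.0325); print(s['orientation'])
im=env.get_image("wrist"); pickle.dump((s,im),open("w8.pkl","wb"))
cv2.imwrite("pics/w8.png",cv2.resize(im[:310,80:494,::-1],(800,600),interpolation=cv2.INTER_CUBIC))
```

```text
[1.1 0.5 0.4] [ 0.175 -0.35   0.002]
[0.9 1.  0.5] [ 0.179 -0.296 -0.009]
[ 2.4  0.3 -0.1] [ 0.152 -0.386 -0.013]
t 19.0333 shift [ 0.277 -0.005  0.008] turn [0.002 0.225 0.02 ] F [ 2.4  0.3 -0.1]
tcp in coater [-90.3 -10.2] z 0.03291706053243451 w 0.017600257909550145
[3.14145672 0.01962384 0.42108284]
```

View pics/w8.png

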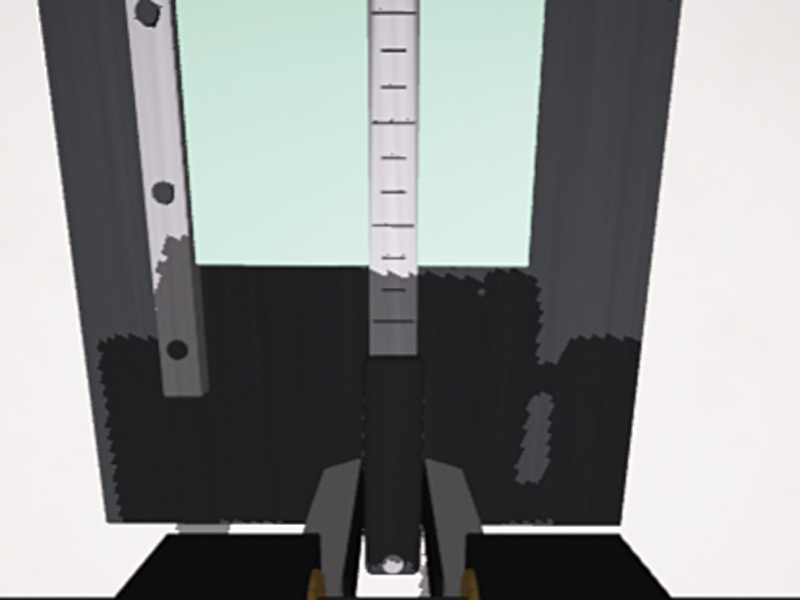

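Emit:
drive_tool:
  steps:
    - [0.1,0,-0.002,0,0,0]
    - [0.1,0,-0.002,0,0,0]
    - [0.1,0,-0.002,0,0,0]
    - [0.1,0,-0.002,0,0,0]
    - [0,0,0,0,0,0]

```text
time: 19.5
tool_pos: [0.4521, 0.2379, 0.0326]
orientation: [-3.142, 0.022, 0.421]
ft_force: [-1.7, -0.7, 3.6]
grip_width: 0.0178
grip_force: 30.0
```

Emit:
drive_tool:
  steps:
    - [0.1,0,-0.002,0,0,0]
    - [0.1,0,-0.002,0,0,0]
    - [0,0,0,0,0,0]

```text
time: 19.75
tool_pos: [0.458, 0.2405, 0.0327]
orientation: [-3.142, 0.021, 0.421]
ft_force: [-2.8, -1.6, 2.9]
grip_width: 0.0176
grip_force: 30.0
```

Emit:
drive_tool:
  steps:
    - [0.1,0,-0.002,0,0,0]
    - [0.1,0,-0.002,0,0,0]
    - [0,0,0,0,0,0]

```text
time: 20.0
tool_pos: [0.4635, 0.243, 0.0327]
orientation: [3.142, 0.021, 0.421]
ft_force: [-2.9, -1.0, 4.1]
grip_width: 0.0174
grip_force: 30.0
```

Emit:
drive_tool:
  steps:
    - [0.1,0,-0.002,0,0,0]
    - [0.1,0,-0.002,0,0,0]
    - [0,0,0,0,0,0]

```text
time: 20.25
tool_pos: [0.4688, 0.2453, 0.0328]
orientation: [3.142, 0.022, 0.421]
ft_force: [-3.2, -0.9, 5.3]
grip_width: 0.0178
grip_force: 30.0
```

Run:
```python
from h import *
for i in range(3): env.get_image("top"); s=env.sense(); print(s['ft_force'].round(1),s['wrist_torque'].round(3))
go((-82,-10),.0325)
```

```text
[-3.6 -1.9  5.3] [-0.24   0.514  0.016]
[-2.6 -1.5  4.7] [-0.122  0.536 -0.037]
[-3.  -2.1  4.2] [-0.208  0.454 -0.008]
t 20.4 shift [-0.706 -0.003  0.023] turn [0.001 0.242 0.021] F [-3.  -2.1  4.2]
tcp in coater [-60.8 -10.1] z 0.03274987316558345 w 0.017615974507219294
```

```bash
cat > cmp.py <<'E'
from h import *; import pickle,sys
b=env.get_image("wrist"); s=env.sense(); pickle.dump((s,b),open(sys.argv[1],"wb"))
g=lambda i:cv2.cvtColor(i,cv2.COLOR_RGB2GRAY).astype(np.float32)
for ref in ("w6.pkl","w8.pkl"):
  A,B=g(pickle.load(open(ref,"rb"))[1]),g(b); o=[]
  for r0,r1 in ((4,40),(30,70),(60,100),(90,130),(200,290)):
    t=A[r0+3:r1-3,276:294]; u=max(r0-5,0); R=cv2.matchTemplate(B[u:r1+5,272:298],t,cv2.TM_CCOEFF_NORMED)
    _,v,_,l=cv2.minMaxLoc(R); y,x=l[1],l[0]; col=R[:,x]
    sub=0 if y in(0,len(col)-1) else .5*(col[y-1]-col[y+1])/(col[y-1]-2*col[y]+col[y+1])
    o.append((round(float(y+sub+u-(r0+3)),2),round(v,2)))
  print(ref,o)
E
python3 cmp.py w9.pkl
python3 - <<'E'
from h import *; import pickle
s,b=pickle.load(open("w9.pkl","rb")); t=env.get_image("scene")
a=cv2.resize(b[:310,80:494,::-1],(400,300)); c=cv2.resize(t[190:310,180:340,::-1],(400,300),interpolation=cv2.INTER_CUBIC)
cv2.imwrite("pics/w9.png",cv2.resize(np.hstack([a,c]),(800,300)))
E
```

```text
w6.pkl [(3.99, 0.25), (-2.37, 0.43), (-2.0, 0.93), (-0.94, 0.94), (-1.19, 0.57)]
w8.pkl [(-0.03, 0.18), (-0.22, 0.68), (-0.21, 0.95), (-0.12, 0.93), (0.21, 0.75)]
```

View pics/w9.png

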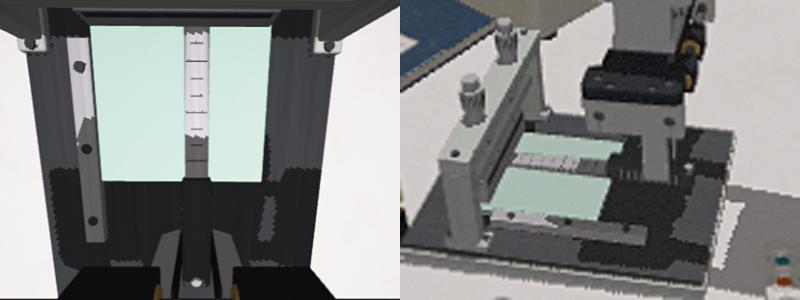

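Emit:
drive_tool:
  steps:
    - [0,0,-0.02,0,0,0]
    - [0,0,0,0,0,0]
    - [0,0,0,0,0,0]

```text
time: 20.75
tool_pos: [0.4688, 0.2453, 0.0331]
orientation: [3.142, 0.021, 0.421]
ft_force: [-1.4, -0.5, 2.5]
grip_width: 0.0176
grip_force: 30.0
```

Run:
```python
from h import *
for i in range(3): env.get_image("top"); s=env.sense(); print(s['ft_force'].round(1),s['wrist_torque'].round(3))
go((-82,-10),.0325)
```

```text
[-0.5 -0.1  1.9] [-0.031  0.096 -0.005]
[-0.1 -0.5  2.2] [-0.     0.111  0.003]
[-1.1 -1.   0.8] [-0.044  0.021  0.043]
t 20.9 shift [-0.707 -0.003  0.036] turn [0.    0.238 0.02 ] F [-1.1 -1.   0.8]
tcp in coater [-60.8 -10. ] z 0.0331522487953892 w 0.017380331380562178
```

Drag now low; continue forward feeling for the knife.

Emit:
drive_tool:
  steps:
    - [0.1,0,-0.002,0,0,0]
    - [0.1,0,-0.002,0,0,0]
    - [0,0,0,0,0,0]

```text
time: 21.15
tool_pos: [0.4738, 0.2476, 0.0331]
orientation: [-3.142, 0.023, 0.421]
ft_force: [-2.6, -1.9, 3.1]
grip_width: 0.0174
grip_force: 30.0
```

Emit:
drive_tool:
  steps:
    - [0.1,0,-0.002,0,0,0]
    - [0.1,0,-0.002,0,0,0]
    - [0,0,0,0,0,0]

```text
time: 21.4
tool_pos: [0.4794, 0.2501, 0.0332]
orientation: [-3.142, 0.022, 0.421]
ft_force: [-3.2, -1.4, 4.2]
grip_width: 0.0179
grip_force: 30.0
```

Emit:
drive_tool:
  steps:
    - [0.1,0,-0.002,0,0,0]
    - [0.1,0,-0.002,0,0,0]
    - [0,0,0,0,0,0]

```text
time: 21.65
tool_pos: [0.4847, 0.2525, 0.0333]
orientation: [3.142, 0.023, 0.421]
ft_force: [-4.0, -1.7, 5.5]
grip_width: 0.0174
grip_force: 30.0
```

```bash
python3 - <<'E'
from h import *
for i in range(3): env.get_image("top"); s=env.sense(); print(s['ft_force'].round(1),s['wrist_torque'].round(3))
go((-82,-10),.0325)
E
python3 cmp.py w10.pkl
```

```text
[-3.5 -1.   5.9] [-0.285  0.588 -0.02 ]
[-3.8 -1.9  5.6] [-0.328  0.658 -0.031]
[-3.6 -0.5  5.2] [-0.286  0.587 -0.009]
t 21.8 shift [-1.286 -0.002  0.053] turn [0.    0.258 0.022] F [-3.6 -0.5  5.2]
tcp in coater [-43.4 -10. ] z 0.03323508307061267 w 0.017697246540275952
w6.pkl [(-7.0, 0.36), (-4.25, 0.17), (-1.24, 0.51), (-0.7, 0.82), (-0.44, 0.59)]
w8.pkl [(-5.62, 0.33), (-1.21, 0.15), (0.22, 0.57), (0.09, 0.94), (0.41, 0.69)]
```

```bash
cat > ft.py <<'E'
from h import *
B=[]
for i in range(6): env.get_image("top"); s=env.sense(); B.append(np.r_[s['ft_force'],s['wrist_torque']])
b=np.mean(B,0); th=.421; ax=np.array([np.cos(th),np.sin(th),0]); lat=np.array([-np.sin(th),np.cos(th),0])
Fx=b[:3]@ax; Fz=b[2]+2; T=b[3:]@lat-.025
print("Fx",Fx.round(2),"Fy",(b[:3]@lat).round(2),"Fz",Fz.round(2),"moment at TCP level (L*Fz)",(-T-.203*Fx).round(3),"grip",s['grip_force'],s['orientation'].round(3)); go((-43.4,-10),.0325)
E
echo
```

```text
(no output)
```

Emit:
drive_tool:
  steps:
    - [0,0,-0.03,0,-0.12,0]
    - [0,0,0,0,0,0]
    - [0,0,0,0,0,0]

```text
time: 22.1
tool_pos: [0.4856, 0.2529, 0.0338]
orientation: [-3.142, 0.031, 0.421]
ft_force: [-0.1, -0.4, 0.0]
grip_width: 0.0178
grip_force: 30.0
```

```bash
python3 ft.py
```

```text
Fx 0.46 Fy -0.15 Fz 1.09 moment at TCP level (L*Fz) 0.219 grip 29.99864637851715 [-3.142  0.032  0.421]
t 22.4 shift [-0.016  0.     0.049] turn [0.    0.362 0.021] F [ 0.3 -1.2 -1.2]
tcp in coater [-42.9 -10. ] z 0.03396007634649489 w 0.017447980506546838
```

Emit:
drive_tool:
  steps:
    - [0.1,0,-0.003,0,0,0]
    - [0.1,0,-0.003,0,0,0]
    - [0,0,0,0,0,0]

```text
time: 22.65
tool_pos: [0.4903, 0.255, 0.0338]
orientation: [-3.142, 0.033, 0.421]
ft_force: [-1.0, -0.5, -0.2]
grip_width: 0.0176
grip_force: 30.0
```

```bash
python3 ft.py
```

```text
Fx -0.18 Fy -0.3 Fz 1.16 moment at TCP level (L*Fz) 0.146 grip 29.998633861541748 [-3.142  0.032  0.421]
t 22.95 shift [-0.206  0.001  0.055] turn [0.    0.367 0.022] F [ 0.5  0.7 -1.1]
tcp in coater [-37.2 -10. ] z 0.033956202617307286 w 0.01738393950940186
```

Emit:
drive_tool:
  steps:
    - [0.1,0,-0.003,0,0,0]
    - [0.1,0,-0.003,0,0,0]
    - [0,0,0,0,0,0]

```text
time: 23.2
tool_pos: [0.4934, 0.2566, 0.0334]
orientation: [-3.141, 0.039, 0.421]
ft_force: [-5.9, -2.6, 2.9]
grip_width: 0.0176
grip_force: 30.0
```

```bash
python3 ft.py
```

```text
Fx -5.83 Fy 0.31 Fz 4.24 moment at TCP level (L*Fz) 0.234 grip 29.999542236328125 [-3.141  0.038  0.421]
t 23.5 shift [-0.323  0.005  0.041] turn [-0.002  0.436  0.024] F [-4.9 -2.2  0.9]
tcp in coater [-33.7  -9.8] z 0.03335925056177435 w 0.017209920843523605
```

Emit:
drive_tool:
  steps:
    - [0.07,0,-0.003,0,0,0]
    - [0,0,0,0,0,0]
    - [0,0,0,0,0,0]

```text
time: 23.75
tool_pos: [0.4937, 0.2567, 0.0333]
orientation: [-3.141, 0.042, 0.422]
ft_force: [-8.4, -4.8, 6.3]
grip_width: 0.0173
grip_force: 30.0
```

```bash
python3 ft.py
```

```text
Fx -9.86 Fy -0.45 Fz 7.83 moment at TCP level (L*Fz) 0.286 grip 30.000007152557373 [-3.141  0.042  0.422]
t 24.05 shift [-0.332  0.006  0.042] turn [-0.001  0.483  0.026] F [-8.4 -4.3  5.5]
tcp in coater [-33.4  -9.8] z 0.033331625940716786 w 0.01742206971392183
```

Emit:
drive_tool:
  steps:
    - [0,0,-0.04,0,0,0]
    - [0,0,0,0,0,0]
    - [0,0,0,0,0,0]

```text
time: 24.3
tool_pos: [0.4936, 0.2568, 0.0335]
orientation: [-3.141, 0.042, 0.421]
ft_force: [-6.6, -2.5, -0.0]
grip_width: 0.018
grip_force: 30.0
```

```bash
python3 ft.py; python3 cmp.py w11.pkl
```

```text
Fx -7.41 Fy 0.05 Fz 1.82 moment at TCP level (L*Fz) 0.316 grip 29.998757243156433 [-3.141  0.042  0.421]
t 24.6 shift [-0.333  0.009  0.045] turn [-0.004  0.48   0.025] F [-6.3 -2.6 -0.1]
tcp in coater [-33.4  -9.7] z 0.03344007211419765 w 0.017647574364172885
w6.pkl [(-7.0, 0.5), (-3.86, 0.29), (0.67, 0.14), (-0.76, 0.83), (-4.59, 0.54)]
w8.pkl [(-3.32, 0.5), (-0.42, 0.3), (1.65, 0.14), (0.04, 0.89), (-2.92, 0.65)]
```

Emit:
drive_tool:
  steps:
    - [0,0,0,0,0.2,0]
    - [0,0,0,0,0,0]
    - [0,0,0,0,0,0]

```text
time: 24.9
tool_pos: [0.4943, 0.2571, 0.0335]
orientation: [-3.141, 0.023, 0.421]
ft_force: [-5.2, -2.4, -1.5]
grip_width: 0.0176
grip_force: 30.0
```

```bash
python3 ft.py
```

```text
Fx -5.52 Fy 0.15 Fz 0.22 moment at TCP level (L*Fz) 0.082 grip 29.998105466365814 [-3.141  0.023  0.421]
t 25.2 shift [-0.356  0.009  0.039] turn [-0.004  0.264  0.024] F [-5.8 -2.8 -2.3]
tcp in coater [-32.7  -9.7] z 0.03342766367653822 w 0.01725961667568699
```

Emit:
drive_tool:
  steps:
    - [0.05,0,-0.004,0,0,0]
    - [0.05,0,-0.004,0,0,0]
    - [0,0,0,0,0,0]
    - [0,0,0,0,0,0]

```text
time: 25.53
tool_pos: [0.4954, 0.2576, 0.0334]
orientation: [-3.141, 0.027, 0.422]
ft_force: [-7.2, -4.3, 1.0]
grip_width: 0.0177
grip_force: 30.0
```

```bash
python3 ft.py
```

```text
Fx -9.29 Fy 0.02 Fz 3.13 moment at TCP level (L*Fz) 0.23 grip 29.99902456998825 [-3.141  0.027  0.421]
t 25.8333 shift [-0.398  0.009  0.039] turn [-0.005  0.308  0.024] F [-8.1 -4.5  0.1]
tcp in coater [-31.4  -9.7] z 0.0333370098166688 w 0.017290314373777423
```

```bash
python3 -c "
from station import env
print(env.finish_job())"
```

```text
the job is handed in; nothing more can be done
None
```

I handed the job in with the plate pushed home against the pins and fence, and the gauge still gripped flat under the knife. My force readings indicate snug contact with little or no knife lift, but the hand-in call returned no verdict, so success isn't confirmed.

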